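Open the child-resistant cleaner tub

TASK

Open the child-resistant tub that is clamped in the chrome holder: press its cap down firmly against the spring (never with more than 60 newtons), turn it anticlockwise seen from above while it is down until you feel it stop, without wrenching it against the stop, and lift it off. Set the cap down, not drop it, inside the white soap dish, top upwards and flat, and leave it there. Do not move the toilet roll, the tall bottle or the small jar.

Things in the scene. Friction and masses are not known exactly. Their poses are not given: they have to be found in the camera images.
- cap: The tub's cap: white ribbed plastic, round, 61 mm diameter, 46 mm tall, 40 to 85 g, an upside-down cup (wall 3.5 mm, top 6 mm). Origin at the centre of its lower rim, z up. Inside, two lugs on its x axis, at +x and -x. Closed, it stands loose on a spring seat, rim 10.5 mm above the tub's shoulder. It opens only if pressed down 6.5 mm or more and turned anticlockwise (seen from above) while down.
- cap_top (a point): Centre of the cap's flat top, 46 mm above its rim; axes as the cap. Press: 5 N starts it, about 16 N at 6.5 mm, 19 N at the bottom stop 8.5 mm down. Unpressed, it has up to 0.5 rad of free play, then is blocked. Once it has passed the block, a ledge keeps it down even when let go, so it can be regrasped; when free it rises on the spring. Lift 35 mm to clear the neck.
- track: Ring with the lugs' tracks on the neck, inside the cap, 49 mm diameter, firmly fitted; origin at the centre of the tub's shoulder. How far round it is fitted differs, so the turn to open must be felt: the lugs go under the ledge after 0.03 to 0.5 rad of turn from the start, come free over the last 0.2 rad before a solid stop, and meet that stop after 1.1 to 1.6 rad. Over 110 N on it (2.5 N m) breaks it.
- tub: White round cleaner tub, 90 mm diameter, fixed immovably in a chrome holder (base 125 mm square, ring 107 mm across at 66 mm height). Origin at the centre of the holder's underside on the worktop, z up. The flat shoulder round the neck is 95 mm above the origin, so the closed cap's rim is at 105.5 mm and its top at 151.5 mm.
- seat: Grey spring-loaded disc, 28 mm diameter, inside the neck of the tub; the cap's top rests on it (hidden while the cap is on). Origin at the centre of its upper face, 145.5 mm above the tub's origin when unpressed; it sinks straight down 8.5 mm at most. More than 60 N on it breaks it.
- dish: White ceramic soap dish, fixed, 160 mm along its x by 130 mm along its y, rim 12 mm high, walls and floor 5 mm thick. Origin at the centre of its underside on the worktop.
- roll: Toilet roll standing on end, 104 mm diameter, 100 mm tall, bystander. Origin at the centre of its underside.
- cleaner: Tall white bottle with a red top, 66 mm diameter, 200 mm tall, bystander. Origin at the centre of its underside.
- jar: Small amber glass jar with a metal lid, 60 mm diameter, 70 mm tall, bystander. Origin at the centre of its underside.
There are look-alikes about, which are no part of the job. What is meant by the dish is not black, pink or turquoise, and is the smaller of those in its own colour.

How it is judged:
On the way, in this order (a step that is already met when the one before it is completed fails the run):
1. the cap is pressed down at least 6 mm on the tub (z of cap in the frame of tub below 0.0995 m and horizontal distance between cap and tub below 0.01 m), for 0.1 s.
2. the cap is lifted clear of the neck (z of cap in the frame of tub above 0.14 m), for 0.1 s.
3. the cap is set down in the dish while still in the fingers (z of cap in the frame of dish below 0.01 m and horizontal distance between cap and dish below 0.065 m and contact force between the fingers and cap above 0.5 N), for 0.05 s.
At the end, for the whole second after the job is handed in: The cap stands flat (within 0.08 rad), top upwards and at rest on the floor of the dish, inside its walls (rim within 4 mm of the floor; centre within 50 mm of the dish's centre along its length and 35 mm across) (z of cap in the frame of dish between 0.002 and 0.009 m and x of cap in the frame of dish between -0.05 and 0.05 m and y of cap in the frame of dish between -0.035 and 0.035 m and angle between cap's own z axis and vertical below 0.08 rad and linear speed of cap below 0.02 m/s); the robot touches nothing.
It fails at once if the cap is pressed onto the spring seat with more than 60 N (contact force between cap and seat above 60 N).
It fails at once if the cap is wrenched against its tracks with more than 110 N (about 2.5 N m of twist) (contact force between cap and track above 110 N).
It fails at once if the toilet roll is moved by more than 30 mm (distance of roll from where it was at the start of the episode above 0.03 m).
It fails at once if the tall bottle is moved by more than 30 mm (distance of cleaner from where it was at the start of the episode above 0.03 m).
It fails at once if the small jar is moved by more than 30 mm (distance of jar from where it was at the start of the episode above 0.03 m).
It also fails if it takes over 54 s, if anything falls off the work surface, if the arm or the gripper's body presses on something with over 40 N, if the wrist force passes 120 N, or if a joint passes its speed limit or range.

ROBOT

A 6-joint arm with a two-finger parallel gripper is mounted at the origin on the work surface. World frame = base frame: x ahead of the robot, y to its left, z up, the work surface at z = 0. Lengths are in m, angles in rad, forces in N, time in s.
With the tool pointing down it reaches from about 0.3 to 0.875 m from the base axis. Payload 6.4 kg.
Tool frame: the origin (TCP) lies midway between the tips of the shut fingers; the grasp point (between the pads) lies 19 mm behind it; z points along the fingers, y is the line along which they close (so a half turn about z gives the same grasp; the last joint's range is limited). The gripper opens to 85 mm and grips with 20 to 120 N. Pads are 22 mm wide; open, the fingers measure 114 mm over their backs; the gripper's body (76 mm by 85 mm) begins 54 mm behind the grasp point. The pads swing forward as they close: fully open they stand 13 mm farther back than shut.
Start: joints at [-1.545, 0.181, 1.607, -0, 1.354, -0.206], TCP at [0.132, -0.56, 0.193] pointing down, gripper open.
Joint ranges: [-2.99, 2.99], [-0.89, 2.07], [0.3, 2.58], [-1.14, 4.28], [0, 2.63], [-3.12, 3.12]. Speed limits (rad/s): [2.57, 2.57, 3.01, 3.14, 3.14, 3.14].

INTERFACE

Orientations are given as a unit quaternion [w, x, y, z].
In Python, from bench import ctrl gives the robot as it stands. The module is installed in compiled form; this text tells all that it offers.
- The arm moves only by the tool move_arm, never from a script. Its argument "plan" is one flat list of numbers, 6 for each row, row after row: the shift along the world's x, y, z in units of 50 mm (1.0 is 50 mm), then the turn, a rotation vector about the world's x, y, z in rad. A call has 1 to 10 rows; each row is the pose to reach, as a shift and turn from the pose commanded when the call began; what a row does not reach only later rows make up. A row lasts 1/8 s, in which the tool goes at most 62.5 mm and 10.7 degrees, less where a joint would pass 70% of its speed; a pose out of reach is approached as far as the arm can. A call with a gripper value outside its range is refused whole. "grip" is the finger opening in mm, from 0 to 85.4, set as the call begins (left out, the last holds). The fingers move at their own pace and stop on an object; the grip force is fixed at half the most. Time passes only in rows, so rows that repeat a pose let the fingers close. It gives the time, the measured TCP pose, the force, the opening and the grip force at its end, in the units of the state.
- ctrl.get_obs(): the state, without advancing time (a new reading comes with each control period).
- ctrl.camera(name): name is "side" or "top"; returns a dict with "pixels" (384x512x3 uint8, red, green, blue), "fx", "fy", "cx", "cy" (pixels), "dist_coeffs" ([k1, k2, p1, p2, k3] as OpenCV has them; the pictures are not rectified), "origin" and "attitude" of the camera in the world. Camera axes: x right, y down, z forward; pixel columns grow to the right and rows downward; lengths in m; the calibration is good to about 2 mm. A picture is of the moment at which its call begins. There is no depth.
- ctrl.hand_in(): hands the job in; it is judged then, once.
The state is a dict: "time_s": time; "q": joint angles; "dq": joint speeds; "joint_efforts": joint torques, N m; "eef_pos": TCP position; "eef_rot": TCP orientation; "wrist_force": force on the tool from outside, world axes, zero at the start; "torque": the same for the moment, N m; "opening": opening from 0.0 (shut) to 1.0 (fully open); "grasp_force": force on a finger pad.
Only numpy, scipy, OpenCV 4.12 (cv2) and the standard library are available. Lean on these libraries where they do the work, as an engineer would, in place of code of your own. Each camera call takes 0.05 s, during which the arm holds its last target. There are 200 camera calls.

## Working session

There is one attempt and no reset: what is moved stays moved. The work goes in short steps, Python scripts to look and compute and a tool call to move; the robot and the scene stay as the last step left them, time stands still between calls to the robot, and variables do not carry over. Pictures are saved under pics/ and viewed, at most 10 in all, crops included, and the job is handed in when it is done.

Besides the shell and the picture viewer there is one more tool, called after "Emit:" by a JSON object that holds its "fn" and its "kwargs". move_arm: Moves the arm, as the interface text tells. Its arguments: {"type":"object","properties":{"plan":{"type":"array"},"grip":{"type":"number"}},"required":["plan"]}

```bash
mkdir -p pics
cat > h.py <<'E'
import numpy as np,cv2,pickle
from bench import ctrl
from scipy.spatial.transform import Rotation as R
def cam(n):
    c=ctrl.camera(n); pickle.dump(c,open(f'{n}.pkl','wb')); return c
def load(n): return pickle.load(open(f'{n}.pkl','rb'))
def rot(a):
    a=np.array(a,float)
    return R.from_quat(a[[1,2,3,0]]) if a.size==4 else R.from_matrix(a.reshape(3,3))
def K(c): return np.array([[c['fx'],0,c['cx']],[0,c['fy'],c['cy']],[0,0,1]]),np.array(c['dist_coeffs'],float)
def px2plane(c,uv,z):
    k,d=K(c); p=cv2.undistortPoints(np.array(uv,float).reshape(-1,1,2),k,d).reshape(-1,2)
    r=rot(c['attitude']).apply(np.c_[p,np.ones(len(p))]); o=np.array(c['origin'])
    return o+r*((z-o[2])/r[:,2])[:,None]
def proj(c,P):
    k,d=K(c); A=rot(c['attitude']).inv(); P=A.apply(np.array(P,float).reshape(-1,3)-np.array(c['origin']))
    return cv2.projectPoints(P,np.zeros(3),np.zeros(3),k,d)[0].reshape(-1,2)
E
python3 - <<'E'
from h import *
for n in('top','side'):
    c=cam(n); print(n,c['origin'],c['attitude'],c['fx'],c['dist_coeffs'])
    cv2.imwrite(f'pics/{n}0.png',cv2.resize(c['pixels'][:,:,::-1],(800,600)))
o=ctrl.get_obs();print(o)
E
```

```text
top [ 0.37524911 -0.04235623  1.74284037] [ 0.02115341 -0.7026074   0.71057084 -0.031376  ] 466.74824646925055 [-0.06669095  0.          0.          0.          0.        ]
side [0.25349165 0.78435025 0.93730539] [ 0.04993824 -0.11823143  0.91215416 -0.38923295] 407.5052680457345 [0.01748779 0.         0.         0.         0.        ]
{'time_s': 0.1, 'q': array([-1.54531676e+00,  1.81460184e-01,  1.60790941e+00,  1.10406734e-05,
        1.35379070e+00, -2.06311174e-01]), 'dq': array([ 2.02876940e-03, -1.79924074e-03, -3.92443659e-03, -6.32382265e-05,
       -1.66687610e-03,  1.71807163e-03]), 'joint_efforts': array([ 1.32381039e-03, -4.45873582e+01, -3.52235413e+01, -1.53811743e-04,
        4.14599053e-03,  1.08369667e-05]), 'eef_pos': array([ 0.13208967, -0.55905519,  0.1917773 ]), 'eef_rot': array([-7.80128829e-04,  9.93291478e-01,  1.15634876e-01,  7.61408569e-05]), 'wrist_force': array([-0.34220978, -0.88977723, -0.37220496]), 'torque': array([0.00684775, 0.01031504, 0.00661435]), 'grasp_force': 0.0, 'opening': 1.0006244383642184}
```

View pics/top0.png

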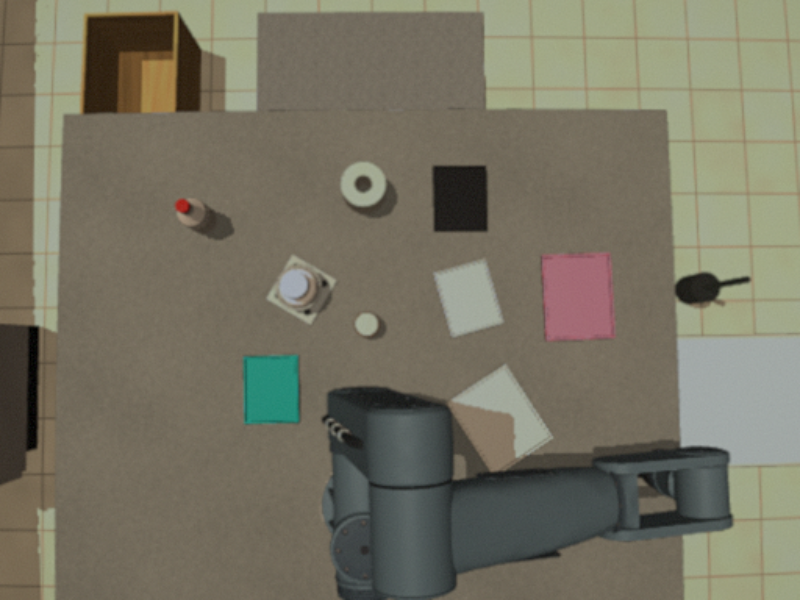

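View pics/side0.png

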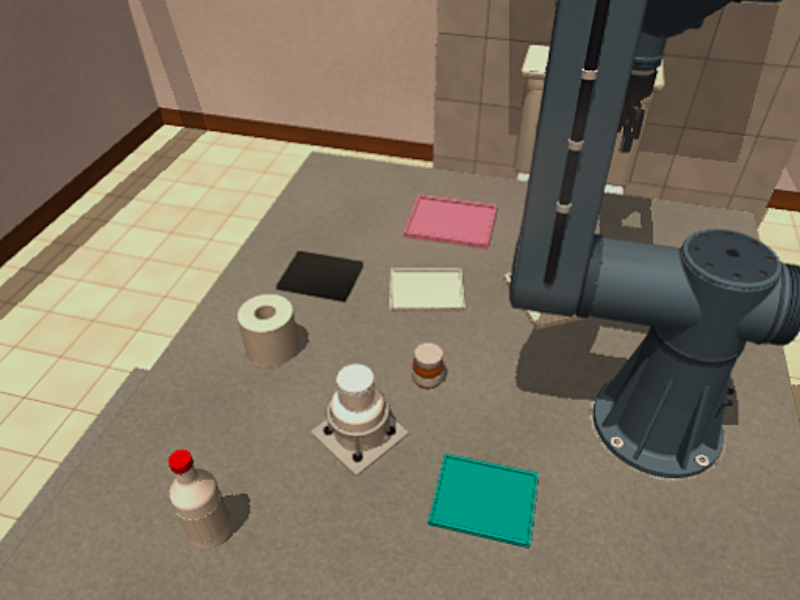

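Top view (800×600 pixels): the tub with its cap is at (298,287) and the holder base at (301,290). Dish candidates are white (468,298), larger white (500,418), black (460,198), pink (578,296) and turquoise (271,389). The smaller white one, at (468,298), is the dish. The bystanders are the roll (363,185), bottle (190,212) and jar (367,324). I'll check the choice in one close crop and measure there.

Run:
```python
from h import *
t=load('top');s=load('side')
a=t['pixels'][150:230,160:335][:,:,::-1]; b=s['pixels'][160:305,190:310][:,:,::-1]
A=cv2.resize(a,None,fx=4.5,fy=4.5,interpolation=cv2.INTER_CUBIC)   # 787x360
cv2.imwrite('pics/crop.png',A)
cv2.imwrite('pics/cropside.png',cv2.resize(b,None,fx=4,fy=4,interpolation=cv2.INTER_CUBIC))
for n,c,(u0,v0,u1,v1) in(('top',t,(270,160,330,220)),):
    g=cv2.cvtColor(c['pixels'],cv2.COLOR_RGB2GRAY)[v0:v1,u0:u1]
    th,m=cv2.threshold(g,0,255,cv2.THRESH_OTSU)
    cn=max(cv2.findContours(m,0,cv2.CHAIN_APPROX_NONE)[0],key=cv2.contourArea)
    P=px2plane(c,cn.reshape(-1,2)+[u0,v0],0.012)[:,:2]
    r=cv2.minAreaRect(P.astype(np.float32)); print('dish',r, 'box',cv2.boxPoints(r))
# all whites' sizes via clicks
k=.64
for nm,uv,z in(('bigdish',[(505,366),(552,436),(498,470)],.012),('roll',[(363,185)],.1),('bottle',[(184,206)],.2),('jar',[(367,324)],.07),('tubbase',[(294,256),(336,280),(310,323),(267,297)],.005),('captop',[(296,285)],.1515)):
    print(nm,px2plane(t,np.array(uv)*k,z)[:,:2].round(3).tolist())
for nm,uv,z in(('captop_s',[(355,373)],.1515),('jar_s',[(428,352)],.07),('roll_s',[(267,308)],.1),('bottle_s',[(180,458)],.2)):
    print(nm,px2plane(s,np.array(uv)*k,z)[:,:2].round(3).tolist())
```

```text
dish ((0.48354145884513855, -0.24091997742652893), (0.1583036482334137, 0.12908154726028442), 15.027349472045898) box [[ 0.3903623  -0.19910885]
 [ 0.4238306  -0.3237761 ]
 [ 0.5767206  -0.28273112]
 [ 0.54325235 -0.15806386]]
bigdish [[0.318, -0.326], [0.152, -0.435], [0.074, -0.305]]
roll [[0.737, 0.004]]
bottle [[0.674, 0.386]]
jar [[0.42, -0.002]]
tubbase [[0.587, 0.173], [0.528, 0.073], [0.426, 0.136], [0.489, 0.238]]
captop [[0.505, 0.151]]
captop_s [[0.508, 0.15]]
jar_s [[0.42, 0.001]]
roll_s [[0.739, -0.004]]
bottle_s [[0.673, 0.393]]
```

View pics/crop.png

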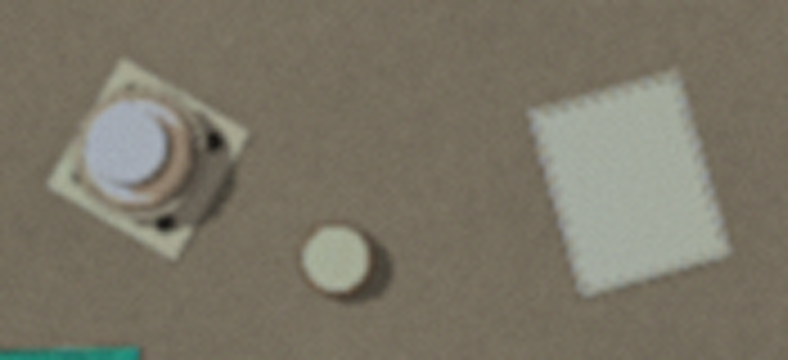

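View pics/cropside.png

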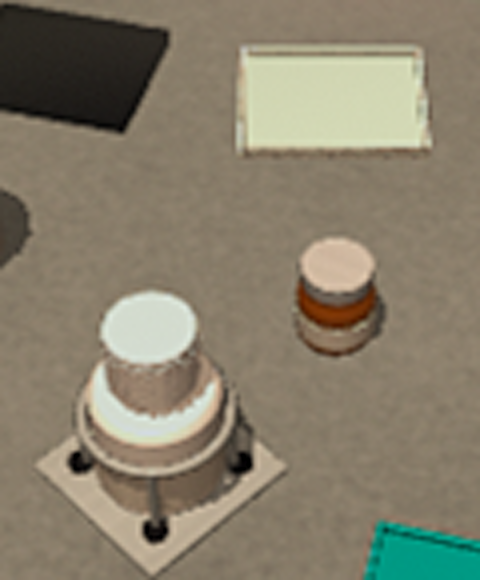

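The crops confirm the choice: the cap top is at crop pixel (126,142) in the top view and (150,329) in the side view. The small white dish measures 158×129 mm, centre (0.4835, -0.241), long axis at 15°. I'll refine the cap position and start the transit.

Run:
```python
from h import *
t=load('top');s=load('side')
print(px2plane(t,[(187.5,181.2)],.1515),px2plane(s,[(227,241.9)],.1515))
# check overlay: residual extents of projected cap circle
a=np.linspace(0,6.28,100)
for c in(t,s):
    p=proj(c,np.c_[.5065+.0305*np.cos(a),.1505+.0305*np.sin(a),.1515+0*a]); print(p.min(0),p.max(0))
print('seen top',85.5/4.5+159.5,166.5/4.5+159.5,100.5/4.5+149.5,184.5/4.5+149.5,'side',101.5/4+189.5,198.5/4+189.5,292.5/4+159.5,366.5/4+159.5)
```

```text
[[0.50923127 0.15757863 0.1515    ]] [[0.50549643 0.16025966 0.1515    ]]
[180.65731693 173.09453756] [198.48741459 190.87700903]
[215.74892082 230.00031323] [239.87707994 248.33076263]
seen top 178.5 196.5 171.83333333333334 190.5 side 214.875 239.125 232.625 251.125
```

Emit:
{"fn": "move_arm", "kwargs": {"plan": [0,0,1.2,0,0,0,0.4,0.9,1.2,0,0,0,0.9,1.8,1.2,0,0,0,1.4,2.8,1.2,0,0,0,1.9,3.8,1.2,0,0,0,2.5,4.8,1.2,0,0,0,3.0,5.8,1.2,0,0,0,3.5,6.8,1.2,0,0,0,4.0,7.8,1.2,0,0,0,4.0,7.8,1.2,0,0,0], "grip": 85}}

```text
time_s: 1.35
eef_pos: [0.3331, -0.1662, 0.2524]
eef_rot: [-0.0, 0.993, 0.119, 0.0]
wrist_force: [-0.5, -0.9, -0.2]
opening: 0.992
grasp_force: 0.0
```

Emit:
{"fn": "move_arm", "kwargs": {"plan": [0.5,1.0,0,0,0,0,1.0,2.0,0,0,0,0,1.5,3.0,0,0,0,0,2.0,4.0,0,0,0,0,2.5,5.0,0,0,0,0,3.0,6.0,0,0,0,0,3.5,6.56,0,0,0,0,3.5,6.56,-0.7,0,0,0,3.5,6.56,-1.4,0,0,0,3.5,6.56,-1.4,0,0,0]}}

```text
time_s: 2.6
eef_pos: [0.505, 0.157, 0.1793]
eef_rot: [0.0, 0.993, 0.115, -0.004]
wrist_force: [0.3, -0.9, 0.7]
opening: 0.995
grasp_force: 0.0
```

Run:
```python
from h import *
o=ctrl.get_obs();print(o['eef_pos'],o['q'].round(3))
s=cam('side');t=cam('top')
k=4
cv2.imwrite('pics/s2.png',cv2.resize(s['pixels'][140:280,150:310][:,:,::-1],None,fx=k,fy=k,interpolation=cv2.INTER_CUBIC))
print('tcp in crop',(proj(s,[o['eef_pos'],[.5075,.158,.1515]])+.5-[150,140])*k)
```

```text
[0.50499166 0.15700813 0.1792788 ] [ 0.077  0.096  1.73  -0.     1.323  1.417]
tcp in crop [[309.87948572 376.62811272]
 [308.09641109 406.32229335]]
```

View pics/s2.png

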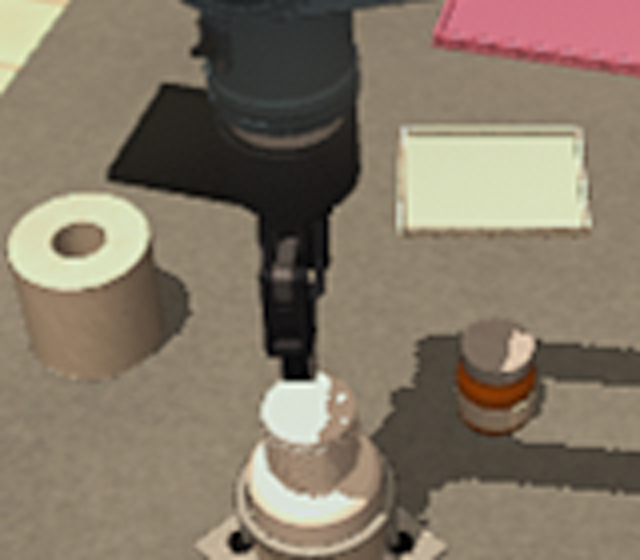

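The gripper is centred over the cap: the cap-top ellipse is at about (310,410), against a predicted (308,406). I'll descend.

Emit:
{"fn": "move_arm", "kwargs": {"plan": [0.03,0,-0.4,0,0,0,0.03,0,-0.8,0,0,0,0.03,0,-1.2,0,0,0,0.03,0,-1.36,0,0,0,0.03,0,-1.36,0,0,0,0.03,0,-1.36,0,0,0]}}

```text
time_s: 3.45
eef_pos: [0.5097, 0.1583, 0.116]
eef_rot: [0.0, 0.993, 0.116, 0.001]
wrist_force: [0.6, 0.1, -0.6]
opening: 0.993
grasp_force: 0.0
```

Emit:
{"fn": "move_arm", "kwargs": {"plan": [-0.03,0,-0.06,0,0,0,-0.03,0,-0.06,0,0,0]}}

```text
time_s: 3.7
eef_pos: [0.507, 0.1584, 0.1117]
eef_rot: [0.0, 0.993, 0.116, 0.0]
wrist_force: [0.0, 0.4, -0.4]
opening: 0.992
grasp_force: 0.0
```

Emit:
{"fn": "move_arm", "kwargs": {"plan": [0,0,0,0,0,0,0,0,0,0,0,0,0,0,0,0,0,0,0,0,0,0,0,0,0,0,0,0,0,0,0,0,0,0,0,0], "grip": 50}}

```text
time_s: 4.45
eef_pos: [0.5071, 0.1584, 0.1116]
eef_rot: [-0.0, 0.993, 0.116, -0.0]
wrist_force: [0.3, 0.7, -0.2]
opening: 0.587
grasp_force: 0.0
```

Run:
```python
from h import *
o=ctrl.get_obs();print(o['eef_pos'],o['opening'],o['grasp_force'])
s=cam('side');t=cam('top')
k=3
a=cv2.resize(s['pixels'][140:280,150:280][:,:,::-1],None,fx=k,fy=k,interpolation=cv2.INTER_CUBIC)
b=cv2.resize(t['pixels'][130:270,140:270][:,:,::-1],None,fx=k,fy=k,interpolation=cv2.INTER_CUBIC)
cv2.imwrite('pics/s3.png',np.hstack([a,b]))
print((proj(s,[o['eef_pos']])+.5-[150,140])*k,(proj(t,[o['eef_pos']])+.5-[140,130])*k)
```

```text
[0.50709828 0.15836194 0.11157429] 0.5873923989617238 0.0
[[234.04034721 335.34703247]] [[147.62750757 159.74912305]]
```

View pics/s3.png

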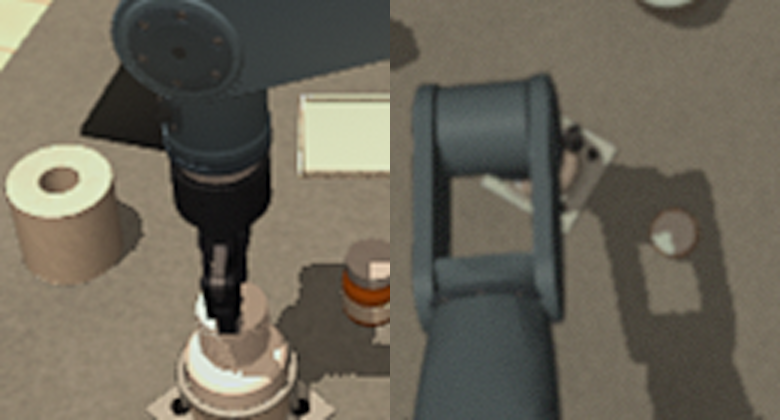

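Run:
```python
from h import *
o=ctrl.get_obs();Rm=rot(o['eef_rot']);print(o['eef_pos'],o['q'].round(3),Rm.as_matrix().round(3).tolist())
s=load('side')
for g in(.025,.0305,.0425):
  for sg in(-1,1):
    print(g*sg,((proj(s,[o['eef_pos']+Rm.apply([0,sg*g,-.005]),o['eef_pos']+Rm.apply([0,sg*g,-.06])])+.5-[150,140])*3).round(0).tolist())
for r in (.0305,):
    for z in(.1055,.1515): print('cap',((proj(s,[[.5075,.1585,z]])+.5-[150,140])*3).round())
g=s['pixels'][200:262,205:250][:,:,::-1]
cv2.imwrite('pics/s4.png',cv2.resize(g,None,fx=9,fy=9,interpolation=cv2.INTER_CUBIC))
```

```text
[0.50709523 0.15836908 0.11156885] [ 0.079  0.173  1.791 -0.     1.178  1.418] [[0.973, 0.23, -0.0], [0.23, -0.973, -0.0], [-0.0, -0.0, -1.0]]
-0.025 [[231.0, 355.0], [227.0, 313.0]]
0.025 [[236.0, 309.0], [233.0, 267.0]]
-0.0305 [[231.0, 360.0], [227.0, 318.0]]
0.0305 [[237.0, 305.0], [233.0, 262.0]]
-0.0425 [[229.0, 371.0], [225.0, 329.0]]
0.0425 [[238.0, 294.0], [234.0, 252.0]]
cap [[234. 340.]]
cap [[231. 305.]]
```

View pics/s4.png

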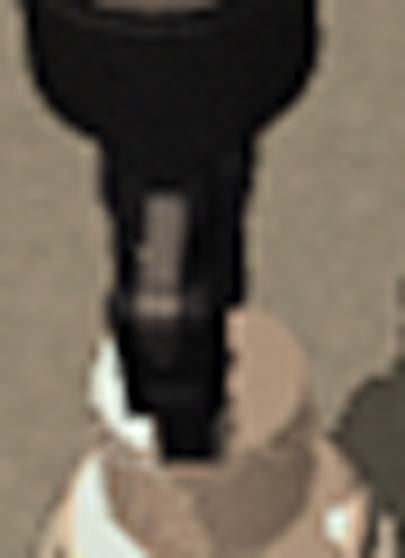

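```bash
python3 - <<'E'
from h import *
s=load('side');Rm=R.from_matrix([[.973,.23,0],[.23,-.973,0],[0,0,-1]])
p=np.array([.1321,-.559,.1918])
for n,P in(('start',p),('s3',np.array([.5071,.1584,.1116]))):
  for g in (-.0425,0,.0425):
    print(n,g,((proj(s,[P+Rm.apply([0,g,d]) for d in(0,-.013,-.03,-.05,-.073)])+.5)/.64).round(0).tolist())
o=ctrl.get_obs();print({k:o[k] for k in('joint_efforts','torque','wrist_force')})
E
python3 - <<'E'
import cv2
im=cv2.imread('pics/side0.png')[40:190,560:700]
cv2.imwrite('pics/s5.png',cv2.resize(im,None,fx=4,fy=4))
E
```

```text
start -0.0425 [[617.0, 172.0], [619.0, 167.0], [620.0, 160.0], [623.0, 152.0], [625.0, 142.0]]
start 0 [[613.0, 162.0], [614.0, 157.0], [616.0, 150.0], [618.0, 142.0], [621.0, 132.0]]
start 0.0425 [[609.0, 153.0], [611.0, 147.0], [612.0, 141.0], [614.0, 132.0], [617.0, 123.0]]
s3 -0.0425 [[354.0, 414.0], [354.0, 409.0], [353.0, 402.0], [352.0, 394.0], [351.0, 385.0]]
s3 0 [[356.0, 393.0], [356.0, 388.0], [355.0, 382.0], [355.0, 374.0], [354.0, 364.0]]
s3 0.0425 [[358.0, 374.0], [358.0, 369.0], [357.0, 362.0], [357.0, 354.0], [356.0, 344.0]]
{'joint_efforts': array([ 7.90134018e-04, -4.10732317e+01, -3.21595144e+01, -7.84720010e-05,
        6.25900066e-04, -5.14161309e-05]), 'torque': array([ 0.05415193,  0.01108668, -0.00236874]), 'wrist_force': array([-0.14004293, -0.53503307,  0.69035522])}
```

View pics/s5.png

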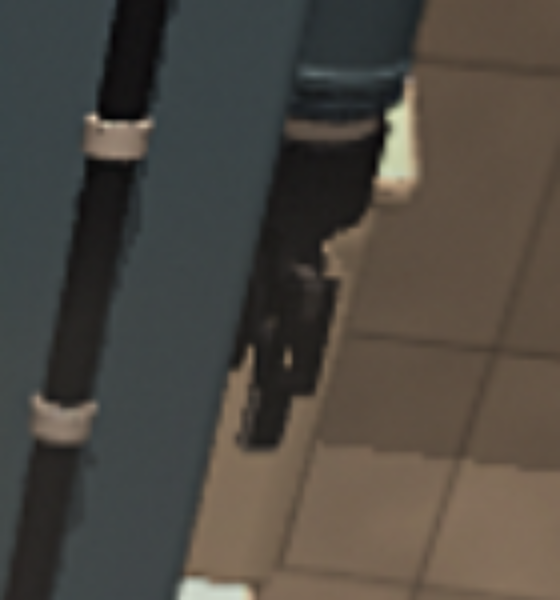

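Reading the pictures: at start the near finger tip shows at about (625,151), and now at (354,393). In both, the tips sit 30–40 mm higher than the reported TCP implies. The fingers closed to 50 mm without touching, so they are still above the cap. I'll reopen and descend in guarded steps.

Emit:
{"fn": "move_arm", "kwargs": {"plan": [0,0,0,0,0,0,0,0,0,0,0,0,0,0,0,0,0,0,0,0,0,0,0,0,0,0,-0.1,0,0,0,0,0,-0.2,0,0,0,0,0,-0.3,0,0,0,0,0,-0.3,0,0,0], "grip": 85}}

```text
time_s: 5.55
eef_pos: [0.5066, 0.1583, 0.0959]
eef_rot: [-0.0, 0.993, 0.116, -0.001]
wrist_force: [0.2, 0.4, -0.3]
opening: 0.993
grasp_force: 0.0
```

Emit:
{"fn": "move_arm", "kwargs": {"plan": [0,0,-0.1,0,0,0,0,0,-0.2,0,0,0,0,0,-0.3,0,0,0,0,0,-0.3,0,0,0]}}

```text
time_s: 6.05
eef_pos: [0.5067, 0.1583, 0.081]
eef_rot: [-0.0, 0.993, 0.116, -0.001]
wrist_force: [0.3, 0.0, -0.1]
opening: 0.999
grasp_force: 0.0
```

Run:
```python
from h import *
s=cam('side')
g=s['pixels'][195:285,190:265][:,:,::-1]
cv2.imwrite('pics/s6.png',cv2.resize(g,None,fx=6,fy=6,interpolation=cv2.INTER_CUBIC))
```

```text
(no output)
```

View pics/s6.png

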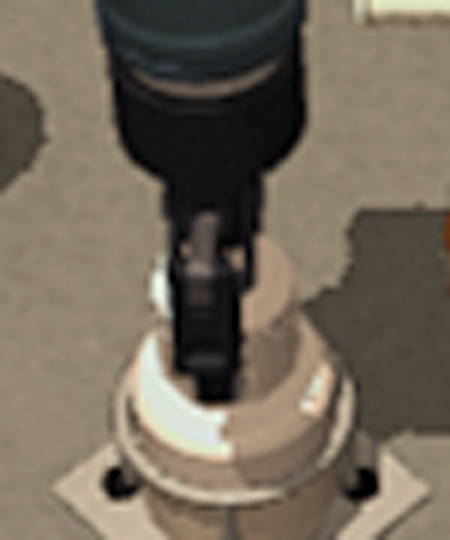

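The finger now stands beside the cap, with its tip at crop (218,400), roughly z = 0.125. Down 5 mm more, then grip.

Emit:
{"fn": "move_arm", "kwargs": {"plan": [0,0,-0.1,0,0,0,0,0,-0.1,0,0,0]}}

```text
time_s: 6.35
eef_pos: [0.5068, 0.1583, 0.0762]
eef_rot: [-0.0, 0.993, 0.116, -0.0]
wrist_force: [0.1, 0.6, 0.1]
opening: 0.994
grasp_force: 0.0
```

Emit:
{"fn": "move_arm", "kwargs": {"plan": [0,0,0,0,0,0,0,0,0,0,0,0,0,0,0,0,0,0,0,0,0,0,0,0,0,0,0,0,0,0,0,0,0,0,0,0], "grip": 40}}

```text
time_s: 7.1
eef_pos: [0.5073, 0.1582, 0.077]
eef_rot: [0.0, 0.993, 0.116, 0.0]
wrist_force: [-2.4, -1.8, 5.4]
opening: 0.688
grasp_force: 63.2
```

Emit:
{"fn": "move_arm", "kwargs": {"plan": [0,0,-0.04,0,0,0,0,0,-0.08,0,0,0,0,0,-0.08,0,0,0]}}

```text
time_s: 7.48
eef_pos: [0.5076, 0.1583, 0.0734]
eef_rot: [0.0, 0.993, 0.116, 0.0]
wrist_force: [-3.8, -2.0, 9.3]
opening: 0.689
grasp_force: 63.7
```

Emit:
{"fn": "move_arm", "kwargs": {"plan": [0,0,-0.03,0,0,0,0,0,-0.06,0,0,0,0,0,-0.06,0,0,0]}}

```text
time_s: 7.85
eef_pos: [0.508, 0.1583, 0.0712]
eef_rot: [0.0, 0.993, 0.116, 0.001]
wrist_force: [-4.7, -1.6, 12.7]
opening: 0.692
grasp_force: 64.0
```

Emit:
{"fn": "move_arm", "kwargs": {"plan": [-0.02,0,-0.03,0,0,0,-0.02,0,-0.06,0,0,0,-0.02,0,-0.07,0,0,0,-0.02,0,-0.07,0,0,0]}}

```text
time_s: 8.35
eef_pos: [0.5082, 0.1583, 0.0687]
eef_rot: [0.0, 0.993, 0.116, 0.002]
wrist_force: [-4.7, -2.7, 17.8]
opening: 0.692
grasp_force: 64.4
```

Emit:
{"fn": "move_arm", "kwargs": {"plan": [-0.02,0,-0.03,0,0,0,-0.02,0,-0.03,0,0,0,-0.02,0,-0.03,0,0,0.08,-0.02,0,-0.03,0,0,0.16,-0.02,0,-0.03,0,0,0.24,-0.02,0,-0.03,0,0,0.3,-0.02,0,-0.03,0,0,0.3]}}

```text
time_s: 9.22
eef_pos: [0.5088, 0.1583, 0.0684]
eef_rot: [0.001, 0.965, 0.263, 0.004]
wrist_force: [-3.3, -3.5, 22.3]
opening: 0.689
grasp_force: 64.7
```

```bash
python3 -c "
from h import *
o=ctrl.get_obs();print(o['eef_pos'],o['wrist_force'],o['torque'],o['q'].round(3),o['joint_efforts'].round(2))"
```

```text
[0.50879423 0.15825056 0.06840428] [-3.33961776 -3.47623411 22.31783629] [-0.65307844  0.37428781  0.02198378] [ 7.900e-02  2.310e-01  1.821e+00 -1.000e-03  1.082e+00  1.118e+00] [  0.76 -31.38 -23.05   0.83  -0.86  -0.26]
```

Emit:
{"fn": "move_arm", "kwargs": {"plan": [0,0,0,0,0,0.08,0,0,0,0,0,0.16,0,0,0,0,0,0.24,0,0,0,0,0,0.3,0,0,0,0,0,0.3]}}

```text
time_s: 9.85
eef_pos: [0.509, 0.1583, 0.0684]
eef_rot: [0.002, 0.915, 0.404, 0.004]
wrist_force: [-2.8, -1.9, 20.4]
opening: 0.691
grasp_force: 64.6
```

```bash
cat > f.sh <<'E'
python3 -c "
from h import *
o=ctrl.get_obs();print(o['eef_pos'],o['wrist_force'].round(1),o['torque'].round(3),o['q'][5].round(3),o['joint_efforts'][5].round(2))"
E
bash f.sh
```

```text
[0.50904056 0.15828796 0.06840555] [-2.8 -1.9 20.4] [-0.615  0.148 -0.049] 0.818 -0.27
```

Emit:
{"fn": "move_arm", "kwargs": {"plan": [0,0,0,0,0,0.08,0,0,0,0,0,0.16,0,0,0,0,0,0.24,0,0,0,0,0,0.32,0,0,0,0,0,0.4,0,0,0,0,0,0.4]}}

```text
time_s: 10.6
eef_pos: [0.5091, 0.1583, 0.0684]
eef_rot: [0.002, 0.816, 0.578, 0.003]
wrist_force: [-1.3, -1.9, 20.8]
opening: 0.697
grasp_force: 64.5
```

```bash
bash f.sh
```

```text
[0.50913199 0.15833764 0.06839908] [-1.3 -1.9 20.8] [-0.498  0.056  0.047] 0.417 -0.25
```

Emit:
{"fn": "move_arm", "kwargs": {"plan": [0,0,0,0,0,0.04,0,0,0,0,0,0.08,0,0,0,0,0,0.08]}}

```text
time_s: 10.98
eef_pos: [0.5091, 0.1583, 0.0684]
eef_rot: [0.002, 0.792, 0.61, 0.003]
wrist_force: [-1.9, -2.1, 20.3]
opening: 0.691
grasp_force: 64.6
```

```bash
bash f.sh
```

```text
[0.50912343 0.15831174 0.06840386] [-1.9 -2.1 20.3] [-0.47   0.079  0.002] 0.338 -0.14
```

Total turn is 1.08 rad so far with no resistance. From here I'll feel for the stop in small steps.

Emit:
{"fn": "move_arm", "kwargs": {"plan": [0,0,0,0,0,0.03,0,0,0,0,0,0.06,0,0,0,0,0,0.06]}}

```text
time_s: 11.35
eef_pos: [0.5091, 0.1583, 0.0684]
eef_rot: [0.003, 0.774, 0.633, 0.003]
wrist_force: [-2.0, -2.0, 21.4]
opening: 0.688
grasp_force: 64.6
```

```bash
bash f.sh
```

```text
[0.50912412 0.15833656 0.06840124] [-2.  -2.  21.4] [-0.398  0.088 -0.036] 0.278 -0.16
```

Emit:
{"fn": "move_arm", "kwargs": {"plan": [0,0,0,0,0,0.03,0,0,0,0,0,0.06,0,0,0,0,0,0.06]}}

```text
time_s: 11.72
eef_pos: [0.5092, 0.1584, 0.0684]
eef_rot: [0.003, 0.754, 0.656, 0.003]
wrist_force: [-2.4, -1.9, 20.7]
opening: 0.693
grasp_force: 64.6
```

```bash
bash f.sh
```

```text
[0.50915445 0.15838917 0.06838902] [-2.4 -1.9 20.7] [-0.393  0.079 -0.101] 0.218 -0.16
```

Emit:
{"fn": "move_arm", "kwargs": {"plan": [0,0,0,0,0,0.03,0,0,0,0,0,0.06,0,0,0,0,0,0.06]}}

```text
time_s: 12.1
eef_pos: [0.5092, 0.1585, 0.0684]
eef_rot: [0.003, 0.734, 0.679, 0.003]
wrist_force: [-1.8, -2.6, 19.6]
opening: 0.694
grasp_force: 64.6
```

```bash
bash f.sh
```

```text
[0.509194   0.15846073 0.0683855 ] [-1.8 -2.6 19.6] [-0.323  0.06  -0.049] 0.158 -0.17
```

Emit:
{"fn": "move_arm", "kwargs": {"plan": [0,0,0,0,0,0.03,0,0,0,0,0,0.06,0,0,0,0,0,0.06]}}

```text
time_s: 12.48
eef_pos: [0.5092, 0.1585, 0.0684]
eef_rot: [0.003, 0.714, 0.7, 0.003]
wrist_force: [-1.9, -1.9, 20.1]
opening: 0.695
grasp_force: 64.8
```

```bash
bash f.sh
```

```text
[0.50917548 0.15850604 0.06836119] [-1.9 -1.9 20.1] [-0.255  0.084 -0.763] 0.099 -0.91
```

The stop is felt at a total turn of about 1.3 rad: the torque jumped to -0.76 N m. I'll ease back slightly and lift.

Emit:
{"fn": "move_arm", "kwargs": {"plan": [0,0,0,0,0,-0.04,0,0,0.06,0,0,-0.04,0,0,0.12,0,0,-0.04,0,0,0.18,0,0,-0.04,0,0,0.25,0,0,-0.04,0,0,0.25,0,0,-0.04]}}

```text
time_s: 13.22
eef_pos: [0.5087, 0.1584, 0.0786]
eef_rot: [0.002, 0.728, 0.686, 0.003]
wrist_force: [6.4, -0.1, 1.5]
opening: 0.69
grasp_force: 66.3
```

```bash
bash f.sh
```

```text
[0.50868542 0.15843079 0.07855145] [ 6.4 -0.1  1.5] [-0.068 -1.171 -0.178] 0.139 -0.15
```

Emit:
{"fn": "move_arm", "kwargs": {"plan": [0,0,0.1,0,0,0,0,0,0.2,0,0,0,0,0,0.2,0,0,0]}}

```text
time_s: 13.6
eef_pos: [0.5082, 0.1584, 0.0884]
eef_rot: [0.002, 0.728, 0.686, 0.003]
wrist_force: [4.8, -0.6, 2.5]
opening: 0.689
grasp_force: 66.4
```

Emit:
{"fn": "move_arm", "kwargs": {"plan": [0,0,0.3,0,0,0,0,0,0.6,0,0,0,0,0,0.9,0,0,0,0,0,1.2,0,0,0,0,0,1.5,0,0,0,0,0,1.5,0,0,0,0,0,1.5,0,0,0]}}

```text
time_s: 14.48
eef_pos: [0.5048, 0.1583, 0.1618]
eef_rot: [-0.0, 0.728, 0.686, -0.0]
wrist_force: [1.0, 0.1, -0.2]
opening: 0.688
grasp_force: 66.8
```

```bash
bash f.sh
python3 - <<'E'
from h import *
s=cam('side')
cv2.imwrite('pics/s7.png',cv2.resize(s['pixels'][120:290,150:310][:,:,::-1],None,fx=3.5,fy=3.5,interpolation=cv2.INTER_CUBIC))
E
```

```text
[0.50479543 0.15833143 0.1617519 ] [ 1.   0.1 -0.2] [-0.039  0.071  0.003] 0.138 0.0
```

View pics/s7.png

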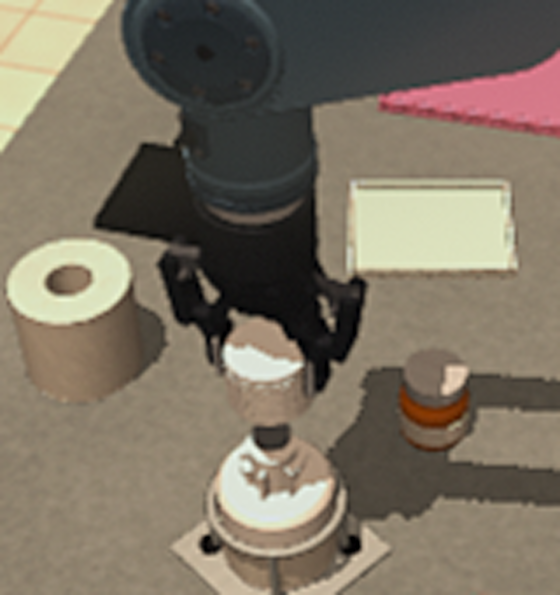

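The cap (crop 265,370) hangs level in the fingers, clear of the neck with the seat visible below it. Next I'll carry it to the dish, turning the jaws along its long axis.

Emit:
{"fn": "move_arm", "kwargs": {"plan": [-0.05,-0.7,0,0,0,0,-0.1,-1.6,0,0,0,0.05,-0.15,-2.6,0,0,0,0.1,-0.2,-3.6,0,0,0,0.15,-0.25,-4.6,0,0,0,0.2,-0.3,-5.6,0,0,0,0.25,-0.35,-6.6,0,0,0,0.3,-0.4,-7.4,0,0,0,0.3,-0.43,-8.0,0,0,0,0.3,-0.43,-8.0,0,0,0,0.3]}}

```text
time_s: 15.78
eef_pos: [0.4829, -0.2433, 0.1612]
eef_rot: [-0.001, 0.618, 0.786, -0.0]
wrist_force: [0.0, 0.1, -0.4]
opening: 0.689
grasp_force: 66.9
```

Emit:
{"fn": "move_arm", "kwargs": {"plan": [0,0,0,0,0,0,0,0,-0.6,0,0,0,0,0,-1.2,0,0,0,0,0,-1.8,0,0,0,0,0,-2.4,0,0,0,0,0,-2.4,0,0,0,0,0,-2.4,0,0,0]}}

```text
time_s: 16.65
eef_pos: [0.4844, -0.2413, 0.0431]
eef_rot: [0.001, 0.617, 0.787, 0.0]
wrist_force: [0.4, -1.3, -0.1]
opening: 0.687
grasp_force: 66.9
```

```bash
bash f.sh
```

```text
[ 0.48436289 -0.2413435   0.0431427 ] [ 0.4 -1.3 -0.1] [-0.018 -0.022 -0.029] -0.924 0.0
```

Emit:
{"fn": "move_arm", "kwargs": {"plan": [0,0,-0.4,0,0,0,0,0,-0.8,0,0,0,0,0,-1.1,0,0,0,0,0,-1.1,0,0,0,0,0,-1.1,0,0,0]}}

```text
time_s: 17.27
eef_pos: [0.4843, -0.2421, -0.012]
eef_rot: [0.001, 0.617, 0.787, -0.0]
wrist_force: [0.5, 0.4, -0.4]
opening: 0.688
grasp_force: 66.9
```

Emit:
{"fn": "move_arm", "kwargs": {"plan": [0,0,-0.05,0,0,0,0,0,-0.1,0,0,0,0,0,-0.14,0,0,0,0,0,-0.14,0,0,0]}}

```text
time_s: 17.77
eef_pos: [0.4834, -0.2415, -0.0201]
eef_rot: [-0.0, 0.617, 0.787, 0.0]
wrist_force: [-0.2, -0.8, 0.0]
opening: 0.688
grasp_force: 66.9
```

```bash
bash f.sh
```

```text
[ 0.48342256 -0.24150093 -0.02013685] [-0.2 -0.8  0. ] [-0.008 -0.023  0.024] -0.924 0.0
```

Emit:
{"fn": "move_arm", "kwargs": {"plan": [0,0,-0.03,0,0,0,0,0,-0.05,0,0,0,0,0,-0.05,0,0,0]}}

```text
time_s: 18.15
eef_pos: [0.4836, -0.2416, -0.0225]
eef_rot: [-0.0, 0.617, 0.787, 0.0]
wrist_force: [0.6, -0.3, 0.2]
opening: 0.691
grasp_force: 66.9
```

Emit:
{"fn": "move_arm", "kwargs": {"plan": [0,0,-0.02,0,0,0,0,0,-0.02,0,0,0]}}

```text
time_s: 18.4
eef_pos: [0.4837, -0.2418, -0.023]
eef_rot: [0.0, 0.617, 0.787, -0.0]
wrist_force: [-1.6, 0.1, 3.5]
opening: 0.69
grasp_force: 67.1
```

Contact came at the expected height (3.5 N). I'll nudge down, then release.

Emit:
{"fn": "move_arm", "kwargs": {"plan": [0,0,-0.01,0,0,0,0,0,-0.01,0,0,0]}}

```text
time_s: 18.65
eef_pos: [0.4838, -0.2418, -0.023]
eef_rot: [0.0, 0.617, 0.787, -0.0]
wrist_force: [-4.0, 1.0, 9.8]
opening: 0.692
grasp_force: 67.6
```

Emit:
{"fn": "move_arm", "kwargs": {"plan": [0,0,0,0,0,0,0,0,0,0,0,0,0,0,0,0,0,0,0,0,0,0,0,0,0,0,0,0,0,0], "grip": 74}}

```text
time_s: 19.27
eef_pos: [0.4836, -0.2416, -0.024]
eef_rot: [-0.0, 0.617, 0.787, -0.0]
wrist_force: [0.1, 0.7, 0.1]
opening: 0.868
grasp_force: 0.0
```

Emit:
{"fn": "move_arm", "kwargs": {"plan": [0,0,0.1,0,0,0,0,0,0.3,0,0,0,0,0,0.7,0,0,0,0,0,1.2,0,0,0,0,0,2.0,0,0,0,0,0,3.0,0,0,0,0,0,3.0,0,0,0,0,0,3.0,0,0,0]}}

```text
time_s: 20.27
eef_pos: [0.4836, -0.2415, 0.1264]
eef_rot: [0.0, 0.617, 0.787, -0.0]
wrist_force: [0.1, 0.5, -0.7]
opening: 0.864
grasp_force: 0.0
```

```bash
bash f.sh
python3 - <<'E'
from h import *
s=cam('side')
# cap visible in side image? crop grey values around predicted cap top
u=proj(s,[[.4835,-.241,.051],[.4835,-.241,.005]]);print(u.round(1), 'tip',proj(s,[ctrl.get_obs()['eef_pos']+[0,0,.033]]).round(0))
g=cv2.cvtColor(s['pixels'],cv2.COLOR_RGB2GRAY)
print(g[156:204:2,246:300:2])
E
```

```text
[ 0.48355159 -0.24153795  0.12643456] [ 0.1  0.5 -0.7] [ 0.008  0.034 -0.03 ] -0.924 -0.0
[[272.2 174.3]
 [272.  184.5]] tip [[273. 148.]]
[[144 145 141 141 142 142 142 141 144 145 144 143 141 143 143 142 143 141
  146 148 135 137 123 124  98  96  93]
 [144 142 142 141 142 140 142 145 143 142 141 140 140 141 142 143 142 142
  142 140 144 135 127  85  90  92  91]
 [144 144 141 143 143 143 142 142 142 140 142 143 143 141 137 142 141 141
  144 137 107  90  92  91  91  89  89]
 [142 141 140 141 145 142 142 142 140 139 142 142 138 143 139 142 136 125
  108  87  90  90  90  90  90  89  87]
 [141 140 140 144 144 140 140 144 142 144 145 141 142 140 144 107  86  89
   88  89  90  90  88  88  87  88  87]
 [140 141 141 141 142 142 141 139 138 139 141 140 143 140 142 118  86  88
   87  87  86  87  88  85  85  87  87]
 [142 145 142 141 142 143 143 144 141 141 138 138 136 128 130 139  80  88
   88  89  86  87  86  86  87  85  84]
 [140 140 140 135 133 136 136 137 135 137 139 158 209 238 221 213 157  74
   81  80  80  79  79  77  80  82  81]
 [144 139 196 177 189 187 190 186 186 159 226 231 228 227
[... 1051 characters left out ...]
 227 227 220 208 133]
 [142 130 204 232 226 226 226 226 226 227 226 228 232 234 234 231 227 227
  227 227 227 227 228 227 229 190 136]
 [135 131 196 233 228 228 228 227 228 227 227 228 228 228 228 227 227 227
  227 227 228 228 228 228 231 202 134]
 [143 133 186 221 217 212 215 218 213 219 219 218 214 221 221 217 222 221
  218 215 215 211 212 217 220 184 137]
 [144 137 146 112 117 120 111 126 120 114 123 129 119 109 129 116 117 126
  117 119 119 128 120 118 124 116 142]
 [145 140 143 143 140 143 143 140 139 139 138 138 140 139 137 136 138 141
  139 144 140 143 140 143 146 144 139]
 [141 141 140 140 139 144 137 138 138 138 137 141 141 144 142 142 138 130
  134 140 139 143 141 144 140 137 142]]
```

The pixel values show the cap standing upright in the dish: its lit top ellipse is centred near (273,175), against a predicted (272,174). The gripper is clear, so I'll hand in.

```bash
python3 -c "
from bench import ctrl
print(ctrl.hand_in())"
```

```text
the job is handed in; nothing more can be done
None
```

I opened the tub, set the cap upright at the centre of the small white dish, and handed the job in at about 20 s; the hand-in returned no verdict.

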